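Clamp the matching spare module in the sprung board holder

ROBOT

A 6-joint arm with a two-finger parallel gripper is mounted at the origin on a cart in front of the work surface, level with it; the furniture and walls round the work are solid. World frame = base frame: x ahead of the robot, y to its left, z up, the work surface at z = 0. Lengths are in m, angles in rad, forces in N, time in s.
With the tool pointing down it reaches from about 0.3 to 0.775 m from the base axis. Payload 14.6 kg.
Tool frame: the origin (TCP) lies at the very end of the fingers, on their centre line; the grasp point (between the pads) lies 19 mm behind it; z points along the fingers, y is the line along which they close (so a half turn about z gives the same grasp; the last joint's range is limited). The gripper opens to 94 mm and grips with 3 to 60 N. Pads are 16 mm wide; open, the fingers measure 119 mm over their backs; the gripper's body (75 mm by 177 mm) begins 78 mm behind the grasp point.
Start: joints at [-1.205, 0.3, 1.521, -0, 1.321, -0.067], TCP at [0.231, -0.499, 0.205] pointing down, gripper open.
Joint ranges: [-3.03, 3.03], [-0.79, 2.21], [0.23, 2.52], [-1.04, 4.18], [0, 3.07], [-2.55, 2.55]. Speed limits (rad/s): [2.22, 2.22, 2.57, 3.14, 3.14, 3.14].

INTERFACE

Orientations are given as [roll, pitch, yaw] about the fixed x, y, z axes, in that order (R = Rz(yaw) Ry(pitch) Rx(roll)).
In Python, from station import ctrl gives the robot as it stands.
- The arm moves only by the tool move_arm, never from a script. Its argument "increments" is a list of rows, each a list of 7 numbers: the opening, from 0 (shut) to 1 (fully open), then the shift along the tool's x, y, z in units of 50 mm (1.0 is 50 mm), then the turn, a rotation vector about the tool's x, y, z in rad. In form: [[claw, tx, ty, tz, rx, ry, rz], ...]. A call has 1 to 20 rows; each row shifts and turns the commanded pose from where the row before left it, along the tool's axes as they then stand; what a row does not reach is not made up. A row lasts 1/10 s, in which the tool goes at most 50 mm and 8.59 degrees, less where a joint would pass 70% of its speed; a pose out of reach is approached as far as the arm can. A call is refused whole if a number of a shift passes 1 or a number of a turn 0.15, either way. A call with a gripper value outside its range is refused whole. The fingers move at their own pace and stop on an object; "force" is the grip in N (left out, the last holds). Time passes only in rows, so rows that do not move let the fingers close. It gives the time, the measured TCP pose, the force, the opening and the grip force at its end, in the units of the state.
- ctrl.get_obs(): the state, without advancing time (a new reading comes with each control period).
- ctrl.camera(name): name is "side" or "top" or "wrist"; returns a dict with "color" (400x640x3 uint8, blue, green, red), "K" (3x3 intrinsics, pixels), "distortion" ([k1, k2, p1, p2, k3] as OpenCV has them; the pictures are not rectified), "pose" (4x4, takes a point from camera to world coordinates); the wrist camera has in their place "tool_from_camera" (4x4, takes a point from camera to tool coordinates, whose origin is the TCP and whose axes are the flange's). Camera axes: x right, y down, z forward; pixel columns grow to the right and rows downward; lengths in m; the calibration is good to about 2 mm. A picture is of the moment at which its call begins: read the wrist's pose just before it. There is no depth.
- ctrl.hand_in(): hands the job in; it is judged then, once.
Trained networks look in a picture, given as the dict that the camera call returned (one of the last four; its "shot" number tells which), for a name from the list of things; names that differ only in an ending like _2 or _b are one class to them, and where a whole thing is asked for, a point or a joint stands for the part that bears it (a point fixed in the world has none). Each returns a list of dicts, best first, with "conf" (0 to 1); they miss things now and then, are a little off and sometimes report something else, mostly with a low value. They report only what shows in the picture. A call takes as long as a camera call.
- ctrl.cut_out(name, picture): "mask" (400x640 bool, what is visible of it) and "centre" ([row, column] in pixels, amid what is visible of it).
The state is a dict: "time_s": time; "qpos": joint angles; "joint_vel": joint speeds; "tau": joint torques, N m; "ee_pos": TCP position; "eef_rot": TCP orientation; "force": force on the tool from outside, world axes, zero at the start; "moment": the same for the moment, N m; "grip_width": finger opening in m; "grip_force": force on a finger pad.
Only numpy, scipy, OpenCV 4.12 (cv2) and the standard library are available. Lean on these libraries where they do the work, as an engineer would, in place of code of your own. Each camera call takes 0.05 s, during which the arm holds its last target. There are 200 camera calls.

TASK

Look at the failed module in the yellow tray and, from the three spares on the pink foam, take the one whose board has the same outline. Clamp it in the spring-loaded board holder, heatsink up: its two ends must lie flat on the two narrow ledges under the lips, about centred across the jaws, held by the spring alone. Leave the other spares and all the failed modules where they lie.

Things in the scene. Friction and masses are not known exactly. Their poses are not given: they have to be found in the camera images.
- holder: Spring-loaded board holder, fixed on the bench: dark base, two rods, two black jaws 66 mm wide with aluminium ledges and lips; top 57 mm high. Origin: at bench height under the middle of a seated board; x along the rods, +x to the fixed jaw, z up. A seated board lies at x -45..45 mm, underside 45 mm up (ledge tops). Between the ledges nothing supports it.
- fixed_ledge (a point): Fixed jaw: inner corner of its upright wall (x = 45 mm of the holder) and its ledge's top (z = 45 mm), mid-width; axes as the holder's. The ledge sticks out 8 mm from the wall (x 37..45). A lip sticks out 3.5 mm above it, its underside 8 mm and its top 12 mm above the ledge. A board must come down in front of the lip, then slide under it.
- spring_ledge (a point): Sprung jaw, moves with it: inner corner of its wall (x = -39 mm of the holder at rest) and its ledge's top, mid-width; axes as the holder's. Ledge 12 mm deep, lip 4 mm deep, 8 to 12 mm above the ledge. At rest the walls are 84 mm apart; the 90 mm board needs the jaw 6 mm back when seated, 9.5 to 14 mm back while its other end comes down past the fixed lip onto the ledge.
- spring_jaw (a joint): How far the sprung jaw is pushed back along the holder's -x (m): 0 at rest, stop at 0.016, 0.006 with a board seated. Its spring takes about 3.8 N to start and 0.3 N more per mm.
- job_tray: Yellow shallow tray, 122 x 92 mm, rim 14 mm high, fixed, straight ahead of the robot, left of the power supply's front: the failed module of today's repair lies alone in it and is the sample to match. Origin: centre of its underside.
- reject_tray: Red shallow tray, 190 x 122 mm, rim 14 mm high, fixed, at the left behind the foam: holds two failed modules of earlier repairs, of no concern. Origin: centre of its underside.
- foam: Pink antistatic foam sheet, 300 mm along its y by 116 mm along its x, 6 mm thick, fixed, left of the robot: the three good spare modules lie on it about 100 mm apart, one of each outline, in any order. Origin: centre of its underside.
- spare_notch: Good spare module (green board, bright heatsink) on the foam. Board 90 (x) x 54 (y) x 3.2 mm; on its middle a heatsink 40 (x) x 30 (y) x 18 mm tall: grip across its 30 mm. Low parts: 10 mm tall beyond the heatsink's x ends, 1 mm beside it. 55 to 110 g. Origin: centre of the underside, z up. Outline: one notch, 26 x 11 mm, in the middle of the +y long side.
- spare_tongue: Good spare module (green board, bright heatsink) on the foam. Board 90 (x) x 54 (y) x 3.2 mm; on its middle a heatsink 40 (x) x 30 (y) x 18 mm tall: grip across its 30 mm. Low parts: 10 mm tall beyond the heatsink's x ends, 1 mm beside it. 55 to 110 g. Origin: centre of the underside, z up. Outline: both corners of the +x end cut off, 16 (x) x 14 mm, leaving a tongue 26 mm wide.
- spare_zed: Good spare module (green board, bright heatsink) on the foam. Board 90 (x) x 54 (y) x 3.2 mm; on its middle a heatsink 40 (x) x 30 (y) x 18 mm tall: grip across its 30 mm. Low parts: 10 mm tall beyond the heatsink's x ends, 1 mm beside it. 55 to 110 g. Origin: centre of the underside, z up. Outline: two diagonal corners (+x+y and -x-y) cut off, 20 (x) x 16 mm.
- dead_notch: Failed module (dull dark heatsink, scorched board) in the yellow or red tray; size and axes as spare_notch. Outline: one notch, 26 x 11 mm, in the middle of the +y long side.
- dead_tongue: Failed module (dull dark heatsink, scorched board) in the yellow or red tray; size and axes as spare_tongue. Outline: both corners of the +x end cut off, 16 (x) x 14 mm, leaving a tongue 26 mm wide.
- dead_zed: Failed module (dull dark heatsink, scorched board) in the yellow or red tray; size and axes as spare_zed. Outline: two diagonal corners (+x+y and -x-y) cut off, 20 (x) x 16 mm.

How it is judged:
By the outcome, as a careful person would: the job done as asked, in the order asked, and still so for the second after the job is handed in, with the robot touching nothing.
It also fails if it takes over 58 s, if anything falls off the work surface, if the arm or the gripper's body presses on something with over 40 N, if the wrist force passes 120 N, or if a joint passes its speed limit or range.

## Working session

There is one attempt and no reset: what is moved stays moved. The work goes in short steps, Python scripts to look and compute and a tool call to move; the robot and the scene stay as the last step left them, time stands still between calls to the robot, and variables do not carry over. Pictures are saved under pics/ and viewed, at most 14 in all, crops included, and the job is handed in when it is done.

Besides the shell and the picture viewer there is one more tool, called after "Call:" as name(argument=value, ...) on one line, values as JSON. move_arm: Moves the arm, as the interface text tells. Its arguments: {"type":"object","properties":{"increments":{"type":"array","items":{"type":"array","items":{"type":"number"}}},"force":{"type":"number"}},"required":["increments"]}

```bash
mkdir -p pics
cat > h.py <<'E'
import numpy as np, cv2
from station import ctrl
from scipy.spatial.transform import Rotation as R
def ray(p,uv):
    uv=np.array(uv,float).reshape(-1,1,2)
    n=cv2.undistortPoints(uv,np.array(p["K"]),np.array(p["distortion"])).reshape(-1,2)
    return np.c_[n,np.ones(len(n))]
def onplane(p,uv,z,T=None):
    T=np.array(p["pose"]) if T is None else T
    d=ray(p,uv)@T[:3,:3].T; o=T[:3,3]
    return o+d*((z-o[2])/d[:,2])[:,None]
def wristT(p,o):
    T=np.eye(4);T[:3,:3]=R.from_euler('xyz',o["eef_rot"]).as_matrix();T[:3,3]=o["ee_pos"]
    return T@np.array(p["tool_from_camera"])
def proj(p,X,T=None):
    T=np.array(p["pose"]) if T is None else T
    Ti=np.linalg.inv(T)
    return cv2.projectPoints(np.array(X,float).reshape(-1,3),cv2.Rodrigues(Ti[:3,:3])[0],Ti[:3,3],np.array(p["K"]),np.array(p["distortion"]))[0].reshape(-1,2)
E
python3 - <<'E'
from h import *
o=ctrl.get_obs();print(o["ee_pos"],o["eef_rot"],o["time_s"])
p=ctrl.camera("top");cv2.imwrite("pics/top.png",p["color"]);print(np.array(p["pose"]).round(3),p["K"])
for n in ["holder","job_tray","reject_tray","foam","spare_notch","spare_tongue","spare_zed","dead_notch","dead_tongue","dead_zed","spring_ledge"]:
    for d in ctrl.cut_out(n,p)[:3]:
        r,c=d["centre"]
        m=d["mask"].astype(np.uint8)
        z={'s':.009,'d':.006}.get(n[0],0.0) if n[:3] in("spa","dea") else .0
        print(n,round(d["conf"],2),np.round([r,c]),m.sum(),onplane(p,[c,r],z).round(3),cv2.minAreaRect(cv2.findNonZero(m)))
s=ctrl.camera("side");cv2.imwrite("pics/side.png",s["color"])
E
```

```text
[ 0.2305749  -0.49904613  0.20488976] [-3.14045662e+00 -7.45396644e-05  4.32797650e-01] 0.0
[[-0.021 -0.986  0.166  0.29 ]
 [-1.     0.024  0.017 -0.04 ]
 [-0.021 -0.166 -0.986  1.543]
 [ 0.     0.     0.     1.   ]] [[452.70043244   0.         319.33426335]
 [  0.         452.70043244 196.8575429 ]
 [  0.           0.           1.        ]]
holder 0.71 [226. 425.] 1104 [[ 0.442 -0.371  0.   ]] ((425.549560546875, 225.16586303710938), (23.606077194213867, 50.720176696777344), 34.07719421386719)
holder 0.42 [216. 283.] 313 [[0.487 0.111 0.   ]] ((279.0000305175781, 217.50003051757812), (14.862704277038574, 25.61444854736328), 18.434947967529297)
job_tray 0.6 [227. 331.] 704 [[ 0.446 -0.052  0.   ]] ((336.6958312988281, 230.70018005371094), (37.67564392089844, 28.891597747802734), 87.61405944824219)
reject_tray 0.62 [162. 231.] 1449 [[0.68  0.295 0.   ]] ((233.5, 163.99998474121094), (56.99999237060547, 37.99999237060547), -0.0)
reject_tray 0.62 [226. 427.] 1217 [[ 0.44  -0.379  0.   ]] ((425.75433349609375, 225.3468017578125), (25.160751342773438, 51.987552642822266), 35.3112106323242
[... 1044 characters left out ...]
243.] 364 [[0.656 0.251 0.006]] ((246.5, 166.0), (24.0, 15.0), 90.0)
dead_tongue 0.55 [166. 219.] 355 [[0.667 0.336 0.006]] ((221.2081756591797, 166.1692657470703), (15.282681465148926, 24.639423370361328), 3.5763344764709473)
dead_zed 0.84 [231. 338.] 381 [[ 0.429 -0.075  0.006]] ((336.4411315917969, 231.26467895507812), (15.952873229980469, 27.610740661621094), 4.398705005645752)
dead_zed 0.25 [228. 426.] 1193 [[ 0.432 -0.372  0.006]] ((425.5340270996094, 225.06201171875), (24.602516174316406, 52.74678421020508), 34.69515609741211)
spring_ledge 0.45 [232. 419.] 164 [[ 0.42  -0.349  0.   ]] ((422.0675354003906, 231.90542602539062), (20.459585189819336, 8.602325439453125), 35.53767776489258)
```

View pics/top.png

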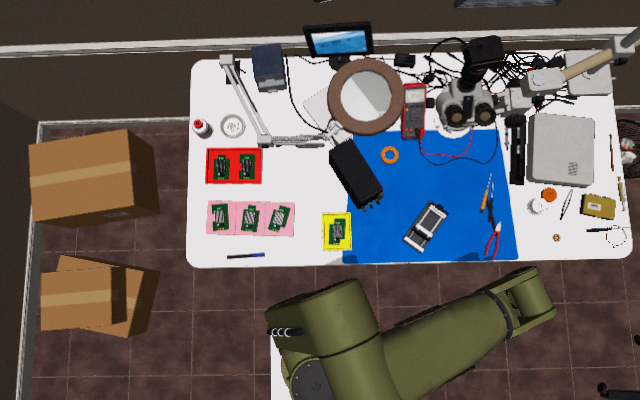

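View pics/side.png

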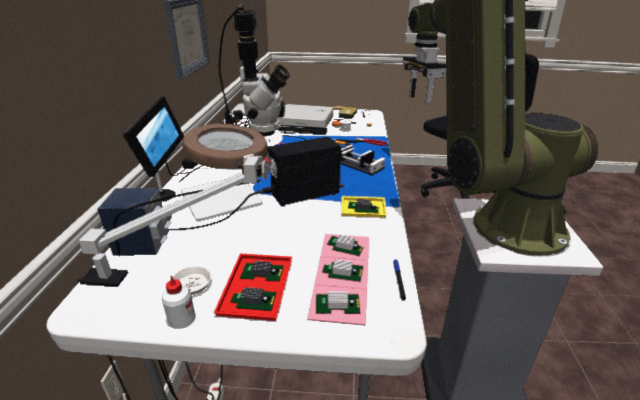

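The top view shows the sample in the yellow tray at about px (337,231), three spares on the foam near (220,216), (250,218) and (279,217), and the holder at about (425,225), tilted. The networks suggest zed, but a closer look is needed.

```bash
cat >> h.py <<'E'
def go(pos,yaw,o=None):
    "total tool-frame shift (units of 50mm) and rz for a tool pointing down"
    o=o or ctrl.get_obs(); M=R.from_euler('xyz',o["eef_rot"])
    G=R.from_euler('xyz',[np.pi,0,yaw])
    rv=(M.inv()*G).as_rotvec()
    print("shift",(M.inv().apply(np.array(pos)-o["ee_pos"])/.05).round(3),"rot",rv.round(4))
E
python3 - <<'E'
from h import *
p=ctrl.camera("wrist");o=ctrl.get_obs()
print(np.array(p["tool_from_camera"]).round(3),p["K"])
T=wristT(p,o);print(T.round(3)); print(onplane(p,[320,200],.04,T))
go([.36,-.40,.25],.433)
for n in ["holder","spring_ledge","fixed_ledge"]:
  for d in ctrl.cut_out(n,p)[:1]: print(n,d["conf"],d["centre"])
E
```

```text
[[-0.    -0.959 -0.284  0.082]
 [ 1.    -0.    -0.     0.   ]
 [ 0.    -0.284  0.959 -0.18 ]
 [ 0.     0.     0.     1.   ]] [[357.63936791   0.         326.70027163]
 [  0.         357.63936791 202.95027925]
 [  0.           0.           1.        ]]
[[ 0.419 -0.87  -0.258  0.306]
 [-0.908 -0.402 -0.119 -0.465]
 [-0.     0.284 -0.959  0.385]
 [ 0.     0.     0.     1.   ]]
[[ 0.21262378 -0.50048035  0.04      ]]
shift [ 3.181 -0.718 -0.892] rot [-0.0001  0.     -0.0002]
holder 0.49 [1.3, 239.5]
```

Call:
move_arm(increments=[[1,0.8,-0.1,-0.15,0,0,0],[1,0.8,-0.1,-0.15,0,0,0],[1,0.8,-0.1,-0.15,0,0,0],[1,0.8,-0.1,-0.15,0,0,0],[1,0.8,-0.1,-0.15,0,0,0],[1,0.8,-0.1,-0.15,0,0,0],[1,0,0,0,0,0,0],[1,0,0,0,0,0,0]])

```text
time_s: 1.65
ee_pos: [0.4362, -0.371, 0.2502]
eef_rot: [-3.141, 0.0, 0.434]
force: [-0.2, -0.2, 0.8]
grip_width: 0.0937
grip_force: 0.0
```

Run:
```python
from h import *
o=ctrl.get_obs();p=ctrl.camera("wrist");print(o["ee_pos"],o["eef_rot"],o["time_s"],o["force"],o["grip_width"])
cv2.imwrite("pics/w1.png",p["color"]);T=wristT(p,o)
np.savez("w1.npz",T=T,img=p["color"],K=p["K"],d=p["distortion"])
for n in ["holder","spring_ledge","fixed_ledge","spring_jaw"]:
  for d in ctrl.cut_out(n,p)[:1]: 
    r,c=d["centre"];print(n,d["conf"],d["centre"],onplane(p,[c,r],.05,T),cv2.minAreaRect(cv2.findNonZero(d["mask"].astype(np.uint8))))
go([.43,-.07,.25],.433)
```

```text
[ 0.43620323 -0.37103582  0.25023007] [-3.14136787e+00  2.82599052e-04  4.34288881e-01] 1.65 [-0.16594233 -0.22898302  0.79457625] 0.09373737731774874
holder 0.63 [163.7, 324.6] [[ 0.44772653 -0.36345547  0.05      ]] ((326.0000305175781, 169.5), (72.44860076904297, 153.39425659179688), 63.43495178222656)
spring_ledge 0.72 [183.0, 306.1] [[ 0.4199142  -0.35406682  0.05      ]] ((303.31707763671875, 183.6326904296875), (62.78975296020508, 26.453943252563477), 59.237281799316406)
fixed_ledge 0.72 [66.9, 88.0] [[ 0.43818307 -0.09733045  0.05      ]] ((89.10345458984375, 67.74137878417969), (48.65217590332031, 77.43495178222656), 21.801406860351562)
spring_jaw 0.95 [185.1, 303.4] [[ 0.41652097 -0.35234474  0.05      ]] ((303.3962097167969, 184.11318969726562), (62.745059967041016, 25.253433227539062), 60.945396423339844)
shift [ 2.432 -5.53   0.008] rot [-0.0002  0.0001 -0.0016]
```

View pics/w1.png

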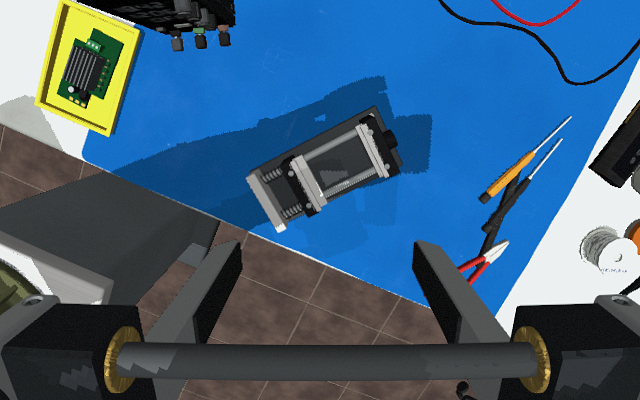

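The wrist view shows the holder at about (325,165). Its sprung jaw (with springs) is the lower-left one at about (303,184), and the fixed jaw is at about (372,150). I'll go closer for precision.

Call:
move_arm(increments=[[1,0.2,0,0.6,0,0,0],[1,0.2,0,0.7,0,0,0],[1,0.2,0,0.7,0,0,0],[1,0,0,0,0,0,0],[1,0,0,0,0,0,0]])

```text
time_s: 2.4
ee_pos: [0.4629, -0.3593, 0.1513]
eef_rot: [-3.142, 0.0, 0.432]
force: [0.2, 0.3, 0.4]
grip_width: 0.0941
grip_force: 0.0
```

Run:
```python
from h import *
import pickle
o=ctrl.get_obs();p=ctrl.camera("wrist");print(o["ee_pos"],o["eef_rot"],o["time_s"])
T=wristT(p,o);pickle.dump((p,T),open("w2.pkl","wb"))
a=proj(p,[.44,-.37,.05],T)[0];print(a)
for n in ["holder","spring_jaw"]:
  for d in ctrl.cut_out(n,p)[:1]: 
    r,c=d["centre"];print(n,d["conf"],d["centre"],onplane(p,[c,r],.05,T))
x0,y0=int(a[0])-105,max(0,int(a[1])-80);print(x0,y0)
cv2.imwrite("pics/w2.png",cv2.resize(p["color"][y0:y0+150,x0:x0+200],None,fx=4,fy=4,interpolation=cv2.INTER_CUBIC))
```

```text
[ 0.46286378 -0.35934584  0.15131804] [-3.14155265e+00  1.37581458e-04  4.32388264e-01] 2.4
[326.48430084 230.63660767]
holder 0.57 [214.9, 323.9] [[ 0.45174525 -0.36222847  0.05      ]]
spring_jaw 0.67 [241.4, 297.9] [[ 0.42097919 -0.35207839  0.05      ]]
221 150
```

View pics/w2.png

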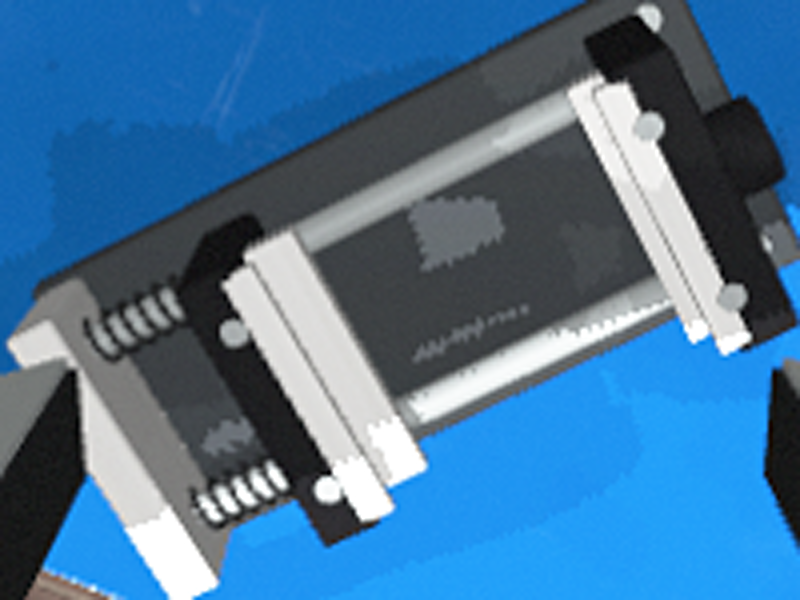

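The close crop clearly shows the holder: the sprung ledge's inner edge runs (299,228)–(413,418) in the crop, the fixed ledge's inner edge (570,92)–(683,325). Next I fit the pose and plan the move to look at the sample.

```bash
cat > fit.py <<'E'
from h import *
import pickle
from scipy.optimize import least_squares
p,T=pickle.load(open("w2.pkl","rb"))
c=lambda a:np.array(a)/4+[221-.375,150-.375]
# (x,z, top px, bottom px)
E=[(-.027,.045,(299,228),(413,418)),(-.035,.057,(248,263),(377,458)),(.037,.045,(570,92),(683,325)),(.0415,.057,(597,88),(722,345))]
def res(q,full=False):
    x,y,a,w1,w2=q;r=[]
    for i,(hx,z,t,b) in enumerate(E):
        w=w1 if i<2 else w2
        for px,hy in((t,w),(b,-w)):
            X=[x+hx*np.cos(a)-hy*np.sin(a),y+hx*np.sin(a)+hy*np.cos(a),z]
            r.append((proj(p,X,T)[0]-c(px)))
    return np.ravel(r)
s=least_squares(res,[.44,-.37,.6-1.2,.03,.03],loss='soft_l1')
for a0 in(-2.5,-1.2,-.6,0,.6,1.2,2.5):
    s2=least_squares(res,[.44,-.37,a0,.03,.03],loss='soft_l1')
    if s2.cost<s.cost:s=s2
print(s.x.round(4),s.cost);print(s.fun.reshape(-1,4).round(1))
E
python3 fit.py; python3 -c "
from h import *
go([.43,-.07,.2],.433)"
```

```text
[ 0.4512 -0.3755 -0.6873  0.0258  0.0292] 12.315589764114007
[[ 0.2  0.3 -1.2  3.4]
 [ 3.   0.1 -0.9  3.3]
 [ 0.5 -2.1  0.2  0.2]
 [ 0.5 -0.6 -2.1 -1.8]]
shift [ 1.823 -5.539 -0.96 ] rot [ 0.0029 -0.0012 -0.0008]
```

```bash
sed -i 's/(413,418)/(427,465)/;s/(248,263),(377,458)/(246,266),(394,507)/;s/(683,325)/(688,339)/;s/(722,345))/(723,353))/' fit.py; python3 fit.py
```

```text
[ 0.4486 -0.3779 -0.6622  0.0307  0.0306] 3.382060885628405
[[-1.4  0.2  0.1 -0.1]
 [ 1.8 -0.6  0.  -0.4]
 [-0.3 -0.2  1.   0.3]
 [-0.4  1.3 -0.2 -0.2]]
```

Call:
move_arm(increments=[[1,0.2,-0.7,-0.2,0,0,0],[1,0.2,-0.8,-0.2,0,0,0],[1,0.2,-0.8,-0.2,0,0,0],[1,0.2,-0.8,-0.2,0,0,0],[1,0.2,-0.8,-0.2,0,0,0],[1,0.2,-0.8,0,0,0,0],[1,0.2,-0.8,0,0,0,0],[1,0,0,0,0,0,0],[1,0,0,0,0,0,0]])

```text
time_s: 3.45
ee_pos: [0.4118, -0.0798, 0.2019]
eef_rot: [3.14, -0.002, 0.434]
force: [-0.0, -0.3, 0.5]
grip_width: 0.094
grip_force: 0.0
```

Run:
```python
from h import *
import pickle
o=ctrl.get_obs();p=ctrl.camera("wrist");print(o["ee_pos"],o["time_s"])
T=wristT(p,o);pickle.dump((p,T),open("w3.pkl","wb"))
cv2.imwrite("pics/w3.png",p["color"])
for n in ["dead_notch","dead_tongue","dead_zed","spare_notch","spare_tongue","spare_zed"]:
  for d in ctrl.cut_out(n,p)[:2]: 
    r,c=d["centre"];print(n,d["conf"],d["centre"],onplane(p,[c,r],.01,T))
go([.47,.12,.2],.433);go([.47,.22,.2],.433)
```

```text
[ 0.41179581 -0.0798068   0.20186871] 3.45
dead_zed 0.81 [159.0, 324.5] [[ 0.42978243 -0.06965977  0.01      ]]
spare_notch 0.57 [279.1, 550.0] [[ 0.41329578 -0.37484461  0.01      ]]
spare_tongue 0.91 [15.9, 71.5] [[0.4563242  0.21874943 0.01      ]]
spare_zed 0.73 [32.1, 163.5] [[0.4781464 0.1259496 0.01     ]]
shift [ 2.741 -3.151  0.007] rot [-0.0001  0.0002 -0.0013]
shift [ 3.578 -4.967  0.007] rot [-0.0001  0.0002 -0.0013]
```

View pics/w3.png

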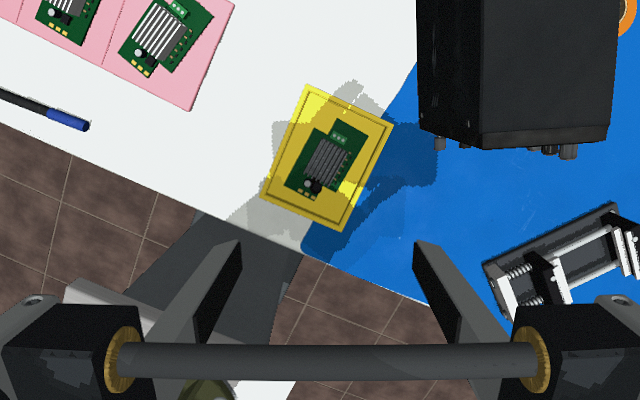

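The sample in the yellow tray (325,160) looks like the zed, and the spare at (160,30) looks alike. I'll go over that spare and check both outlines enlarged.

Call:
move_arm(increments=[[1,0.4,-0.5,0.1,0,0,0],[1,0.5,-0.65,0.15,0,0,0],[1,0.5,-0.65,0.15,0,0,0],[1,0.5,-0.65,0.2,0,0,0],[1,0.5,-0.6,0.2,0,0,0],[1,0,0,0,0,0,0],[1,0,0,0,0,0,0]])

```text
time_s: 4.5
ee_pos: [0.4563, 0.1091, 0.16]
eef_rot: [-3.141, 0.001, 0.434]
force: [-1.2, 0.5, 0.3]
grip_width: 0.094
grip_force: 0.0
```

Run:
```python
from h import *
import pickle
p3,T3=pickle.load(open("w3.pkl","rb"))
o=ctrl.get_obs();p=ctrl.camera("wrist");print(o["ee_pos"],o["eef_rot"],o["time_s"])
T=wristT(p,o);pickle.dump((p,T),open("w4.pkl","wb"))
out=[]
for n in ["spare_notch","spare_tongue","spare_zed"]:
  for d in ctrl.cut_out(n,p)[:2]: 
    r,c=d["centre"];print(n,d["conf"],d["centre"],onplane(p,[c,r],.0092,T),cv2.minAreaRect(cv2.findNonZero(d["mask"].astype(np.uint8))))
a=cv2.resize(p3["color"][110:210,275:375],(400,400),interpolation=cv2.INTER_CUBIC)
q=proj(p,[.475,.116,.01],T)[0].astype(int);x0,y0=q[0]-66,max(0,q[1]-66);print(x0,y0)
b=cv2.resize(p["color"][y0:y0+133,x0:x0+133],(400,400),interpolation=cv2.INTER_CUBIC)
cv2.imwrite("pics/w4.png",np.hstack([a,b]))
```

```text
[0.45627868 0.10906073 0.16002931] [-3.14139155e+00  1.11727047e-03  4.34032365e-01] 4.5
spare_notch 0.75 [56.3, 120.3] [[0.48832113 0.32588967 0.0092    ]] ((118.0981674194336, 55.89707946777344), (63.41463088989258, 108.14633178710938), 12.680383682250977)
spare_tongue 0.73 [265.1, 483.6] [[ 0.44940123 -0.07319539  0.0092    ]] ((470.2676696777344, 279.311279296875), (48.86545944213867, 88.17288208007812), 35.272422790527344)
spare_tongue 0.63 [113.8, 224.0] [[0.47939515 0.22208747 0.0092    ]] ((222.60826110839844, 110.96814727783203), (63.447906494140625, 101.9955062866211), 28.610462188720703)
spare_zed 0.8 [157.0, 320.1] [[0.47990152 0.12649619 0.0092    ]] ((319.19580078125, 160.0755615234375), (58.942596435546875, 96.95535278320312), 42.35745620727539)
262 100
```

View pics/w4.png

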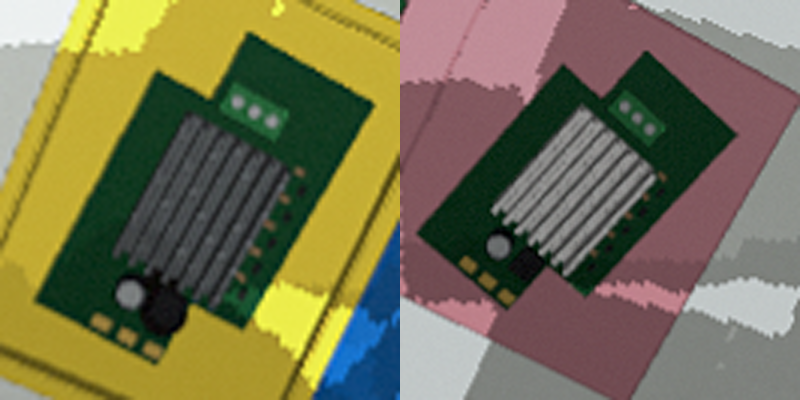

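Both crops show the same outline: diagonal corners cut off (sample with notched corners at (215,95) and (175,320), spare likewise), so the target is spare_zed. I'll fit its pose from the corner pixels.

Run:
```python
from h import *
import pickle
from scipy.optimize import least_squares
p,T=pickle.load(open("w4.pkl","rb"))
P=np.array([(735,135),(646,52),(563,65),(418,235),(508,308),(587,296)],float)
P=(P-[400,0]+.5)*133/400-.5+[262,100]
B=np.array([(45,-27),(45,11),(25,27),(-45,27),(-45,-11),(-25,-27)])/1e3
def f(q):
    x,y,a=q;c,s=np.cos(a),np.sin(a)
    X=np.c_[x+B[:,0]*c-B[:,1]*s,y+B[:,0]*s+B[:,1]*c,np.full(6,.0092)]
    return (proj(p,X,T)-P).ravel()
s=min((least_squares(f,[.475,.12,a],loss='soft_l1') for a in(-2,-1,0,1,2)),key=lambda s:s.cost)
print(s.x.round(4),s.cost,s.fun.round(1))
x,y,a=s.x
o=ctrl.get_obs();print(o["qpos"])
for k in(0,np.pi): go([x,y,.06],a+k)
```

```text
[ 0.4763  0.1251 -0.2934] 1.6392945843008238 [ 1.  -0.2  0.2 -0.7 -0.2 -0.2 -0.7 -0.2 -0.   1.1 -0.1  0.8]
[ 1.54167408e-01  1.64145404e-01  1.79741326e+00 -4.22914304e-05
  1.17951346e+00  1.29375874e+00]
shift [ 0.502 -0.147  2.016] rot [-0.000e+00 -5.000e-04  7.246e-01]
shift [ 0.502 -0.147  2.016] rot [ 7.000e-04 -0.000e+00 -2.417e+00]
```

Call:
move_arm(increments=[[0.55,0.5,-0.15,0.2,0,0,0],[0.55,0,0,0.35,0,0,0.145],[0.55,0,0,0.35,0,0,0.145],[0.55,0,0,0.35,0,0,0.145],[0.55,0,0,0.35,0,0,0.145],[0.55,0,0,0.35,0,0,0.145],[0.55,0,0,0,0,0,0],[0.55,0,0,0,0,0,0],[0.55,0,0,0.3,0,0,0],[0.55,0,0,0.3,0,0,0],[0.55,0,0,0,0,0,0],[0.55,0,0,0,0,0,0]])

```text
time_s: 5.9
ee_pos: [0.4764, 0.1262, 0.034]
eef_rot: [-3.141, -0.001, -0.29]
force: [-0.0, 0.3, 0.2]
grip_width: 0.0519
grip_force: 0.0
```

Run:
```python
from h import *
o=ctrl.get_obs();go([.4763,.1251,.013],-.2934)
p=ctrl.camera("wrist");cv2.imwrite("pics/w5.png",p["color"])
```

```text
shift [0.004 0.022 0.421] rot [-0.0005 -0.0009  0.0031]
```

View pics/w5.png

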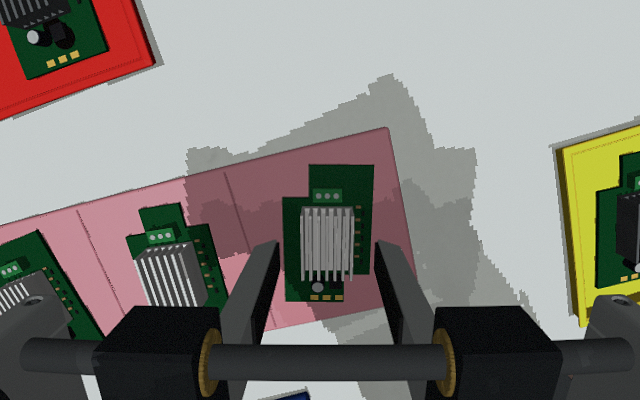

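The picture shows the heatsink midway between the fingers (columns 300–355 between 280 and 375). Descend and grip.

Call:
move_arm(increments=[[0.55,0,0.02,0.2,0,0,0],[0.55,0,0,0.22,0,0,0],[0.55,0,0,0,0,0,0],[0.2,0,0,0,0,0,0],[0.2,0,0,0,0,0,0],[0.2,0,0,0,0,0,0],[0.2,0,0,0,0,0,0],[0.2,0,0,0,0,0,0]], force=35)

```text
time_s: 6.75
ee_pos: [0.4758, 0.1254, 0.0122]
eef_rot: [-3.141, -0.0, -0.292]
force: [-0.9, -0.7, 1.8]
grip_width: 0.0294
grip_force: 35.0
```

Call:
move_arm(increments=[[0.2,0,0,-0.3,0,0,0],[0.2,0,0,-0.8,0,0,0],[0.2,0,0,-0.9,0,0,0],[0.2,0,0,-0.9,0,0,0],[0.2,0.1,0.4,-0.85,0,0,0],[0.2,0.2,0.75,0,0,0,0],[0.2,0.2,0.85,0,0,0,0],[0.2,0.2,0.85,0,0,0,0],[0.2,0.2,0.85,0,0,0,0],[0.2,0.2,0.85,0,0,0,0],[0.2,0.2,0.85,0,0,0,0],[0.2,0.2,0.85,0,0,0,0],[0.2,0.2,0.85,0,0,0,0.07],[0.2,0.2,0.85,0,0,0,0.1],[0.2,0.2,0.8,0,0,0,0.1],[0.2,0.1,0.5,0,0,0,0.1],[0.2,0,0,0,0,0,0],[0.2,0,0,0,0,0,0],[0.2,0,0,0,0,0,0]])

```text
time_s: 8.65
ee_pos: [0.4314, -0.3457, 0.1995]
eef_rot: [-3.141, 0.0, -0.66]
force: [-0.0, 0.4, -0.7]
grip_width: 0.03
grip_force: 35.0
```

Run:
```python
from h import *
import pickle
o=ctrl.get_obs();print(o["qpos"].round(2) if hasattr(o["qpos"],'round') else o["qpos"])
p=ctrl.camera("wrist");T=wristT(p,o);pickle.dump((p,T,o),open("w6.pkl","wb"))
go([.4486,-.3779,.2],-.6622)
img=p["color"].copy()
def H(x,y,z,a=-.6622):
    return [.4486+x*np.cos(a)-y*np.sin(a),-.3779+x*np.sin(a)+y*np.cos(a),z]
for pts in ([H(-.027,.031,.045),H(-.027,-.031,.045)],[H(-.035,.031,.057),H(-.035,-.031,.057)],[H(.037,.031,.045),H(.037,-.031,.045)],[H(.0415,.031,.057),H(.0415,-.031,.057)]):
    q=proj(p,pts,T);cv2.line(img,tuple(map(int,q[0].round())),tuple(map(int,q[1].round())),(0,0,255),1)
# expected board outline in tool frame: top at z TCP+3.0mm below
M=R.from_euler('xyz',o["eef_rot"])
B=np.array([(45,-27),(45,11),(25,11),(25,27),(-45,27),(-45,-11),(-25,-11),(-25,-27)])/1e3
X=np.array(o["ee_pos"])+M.apply(np.c_[B[:,0],-B[:,1],np.full(8,.003)])
cv2.polylines(img,[proj(p,X,T).round().astype(np.int32)],True,(255,0,255),1)
cv2.imwrite("pics/w6.png",cv2.resize(img[40:320,140:500],None,fx=2.1,fy=2.1,interpolation=cv2.INTER_CUBIC))
```

```text
[-0.74  0.31  1.52  0.    1.31  1.49]
shift [ 0.667  0.301 -0.009] rot [-0.0001 -0.      0.0022]
```

View pics/w6.png

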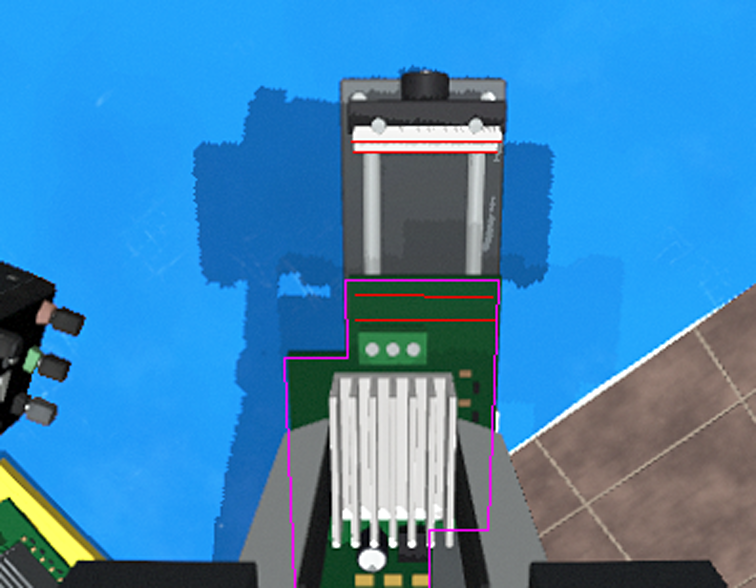

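The gripped board matches the expected outline, and the projected fixed-jaw lines fall on the real jaw (353–502 px). Go above the holder and tilt the sprung-jaw end down.

Call:
move_arm(increments=[[0.2,0.3,0.1,0.4,0,0,0],[0.2,0.3,0.1,0.5,0,0,0],[0.2,0.3,0.1,0.5,0,0,0],[0.2,0,0,0.6,0,0,0],[0.2,0,0,0,0,0.1,0],[0.2,0,0,0,0,0.1,0],[0.2,0,0,0,0,0,0],[0.2,0,0,0,0,0,0],[0.2,0,0,0,0,0,0]])

```text
time_s: 9.6
ee_pos: [0.458, -0.3861, 0.1]
eef_rot: [3.141, -0.199, -0.661]
force: [-0.3, -0.2, -0.3]
grip_width: 0.0296
grip_force: 35.0
```

```bash
cat >> h.py <<'E'
HX,HY,HA=.4486,-.3779,-.6622
def hpose(o=None):
    o=o or ctrl.get_obs();d=np.array(o["ee_pos"])-[HX,HY,0];c,s=np.cos(HA),np.sin(HA)
    M=R.from_euler('z',-HA)*R.from_euler('xyz',o["eef_rot"])
    X=M.as_matrix(); th=np.arctan2(X[2,0],X[0,0])
    F=R.from_euler('z',-HA).apply(o["force"])
    print("holder tcp mm",np.round([1e3*(c*d[0]+s*d[1]),1e3*(-s*d[0]+c*d[1]),1e3*d[2]],1),"tilt",th.round(3),"rot",X[1].round(3),"F",F.round(1),"t",o["time_s"])
    return np.array([c*d[0]+s*d[1],-s*d[0]+c*d[1],d[2]]),M
def hgo(x,z,th,y=0):
    t,M=hpose(); G=R.from_euler('xyz',[np.pi,0,0])*R.from_rotvec([0,th,0])
    print(" shift",(M.inv().apply(np.array([x,y,z])-t)/.05).round(3),"rot",(M.inv()*G).as_rotvec().round(4))
E
python3 -c "
from h import *
hgo(.0119,.062,.2)
p=ctrl.camera('side');cv2.imwrite('pics/s2.png',cv2.resize(p['color'][100:220,290:440],None,fx=4,fy=4,interpolation=cv2.INTER_CUBIC))"
```

```text
holder tcp mm [ 12.4  -0.7 100. ] tilt 0.199 rot [ 0.001 -1.     0.   ] F [-0.1 -0.3 -0.3] t 9.6
 shift [-0.161 -0.013  0.743] rot [-0.      0.0008  0.0009]
```

Call:
move_arm(increments=[[0.2,-0.04,-0.01,0.2,0,0,0],[0.2,-0.04,0,0.2,0,0,0],[0.2,-0.04,0,0.2,0,0,0],[0.2,-0.04,0,0.14,0,0,0],[0.2,0,0,0,0,0,0],[0.2,0,0,0,0,0,0]])

```text
time_s: 10.25
ee_pos: [0.4572, -0.3853, 0.0615]
eef_rot: [-3.142, -0.2, -0.662]
force: [-0.6, 1.0, -0.5]
grip_width: 0.0298
grip_force: 35.0
```

```bash
python3 -c "
from h import *
hgo(.003,.062,.2);hgo(-.0072,.062,.2)
p=ctrl.camera('side');cv2.imwrite('pics/s3.png',cv2.resize(p['color'][110:200,300:420],None,fx=6,fy=6,interpolation=cv2.INTER_CUBIC))"
```

```text
holder tcp mm [11.4 -0.5 61.5] tilt 0.2 rot [-0. -1.  0.] F [-1.1  0.4 -0.5] t 10.25
 shift [-0.162 -0.01  -0.043] rot [-0.0001  0.0004 -0.    ]
holder tcp mm [11.4 -0.5 61.5] tilt 0.2 rot [-0. -1.  0.] F [-1.1  0.4 -0.5] t 10.25
 shift [-0.362 -0.01  -0.083] rot [-0.0001  0.0004 -0.    ]
```

View pics/s3.png

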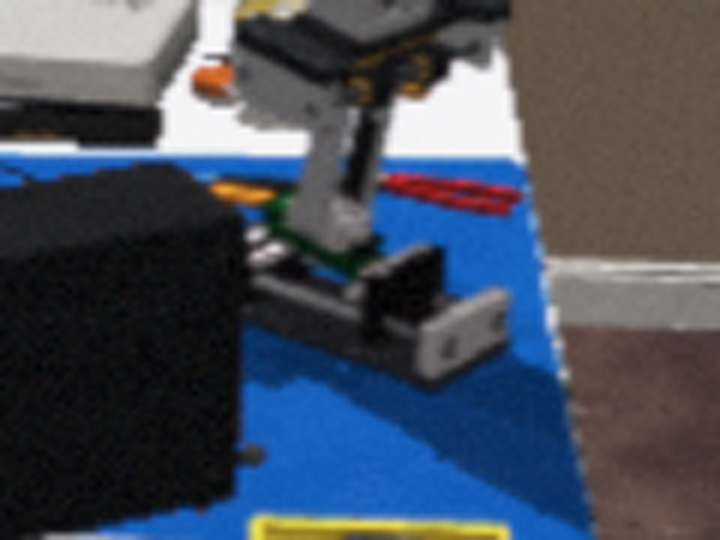

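The board hangs tilted with its low end at the sprung jaw (about (365,265) in the crop). Now I push it to contact with the jaw.

Call:
move_arm(increments=[[0.2,-0.04,0,-0.01,0,0,0],[0.2,-0.04,0,-0.01,0,0,0],[0.2,-0.04,0,-0.01,0,0,0],[0.2,0,0,0,0,0,0],[0.2,0,0,0,0,0,0]])

```text
time_s: 10.8
ee_pos: [0.4524, -0.3815, 0.062]
eef_rot: [3.142, -0.2, -0.662]
force: [0.4, -0.8, -1.2]
grip_width: 0.0297
grip_force: 35.0
```

Call:
move_arm(increments=[[0.2,-0.04,0,-0.01,0,0,0],[0.2,0,0,0,0,0,0],[0.2,0,0,0,0,0,0]])

```text
time_s: 11.1
ee_pos: [0.4508, -0.3802, 0.062]
eef_rot: [-3.142, -0.2, -0.662]
force: [-0.3, -1.4, -1.5]
grip_width: 0.0291
grip_force: 35.0
```

```bash
python3 -c "
from h import *
hgo(-.0072,.062,.2)"
```

```text
holder tcp mm [ 3.1 -0.5 62. ] tilt 0.2 rot [ 0. -1.  0.] F [ 0.6 -1.3 -1.5] t 11.1
 shift [-0.202 -0.01  -0.042] rot [-0.  0.  0.]
```

Call:
move_arm(increments=[[0.2,-0.03,0,-0.006,0,0,0],[0.2,0,0,0,0,0,0],[0.2,0,0,0,0,0,0]])

```text
time_s: 11.4
ee_pos: [0.4498, -0.3795, 0.0622]
eef_rot: [3.142, -0.201, -0.662]
force: [3.9, -2.2, -0.4]
grip_width: 0.0299
grip_force: 35.0
```

Call:
move_arm(increments=[[0.2,-0.03,0,-0.006,0,0,0],[0.2,0,0,0,0,0,0],[0.2,0,0,0,0,0,0]])

```text
time_s: 11.7
ee_pos: [0.4484, -0.3784, 0.0621]
eef_rot: [3.142, -0.2, -0.662]
force: [3.3, -2.8, 0.2]
grip_width: 0.0299
grip_force: 35.0
```

```bash
python3 -c "
from h import *
hgo(-.0072,.062,.2)"
```

```text
holder tcp mm [ 0.2 -0.5 62.1] tilt 0.2 rot [-0. -1. -0.] F [ 4.3 -0.2  0.2] t 11.7
 shift [-0.145 -0.011 -0.027] rot [ 0.     -0.0003 -0.    ]
```

Call:
move_arm(increments=[[0.2,-0.03,0,-0.006,0,0,0],[0.2,-0.04,0,-0.008,0,0,0],[0.2,-0.04,0,-0.008,0,0,0],[0.2,-0.04,0,-0.008,0,0,0],[0.2,-0.04,0,-0.008,0,0,0],[0.2,0,0,0,0,0,0],[0.2,0,0,0,0,0,0]])

```text
time_s: 12.4
ee_pos: [0.441, -0.3727, 0.0622]
eef_rot: [3.141, -0.201, -0.662]
force: [3.9, -5.2, -0.6]
grip_width: 0.0297
grip_force: 35.0
```

```bash
python3 -c "
from h import *
hgo(-.008,.0525,0)"
```

```text
holder tcp mm [-9.2 -0.6 62.2] tilt 0.201 rot [-0. -1. -0.] F [ 6.3 -1.7 -0.6] t 12.4
 shift [-0.015 -0.011  0.196] rot [ 1.000e-04 -2.013e-01 -1.000e-04]
```

Call:
move_arm(increments=[[0.2,-0.005,0,0.048,0,-0.05,0],[0.2,-0.003,0,0.048,0,-0.05,0],[0.2,0,0,0.048,0,-0.05,0],[0.2,0,0,0,0,0,0],[0.2,0,0,0,0,0,0]])

```text
time_s: 12.9
ee_pos: [0.442, -0.3735, 0.0554]
eef_rot: [3.141, -0.052, -0.662]
force: [5.8, -6.1, 3.0]
grip_width: 0.0298
grip_force: 35.0
```

```bash
python3 -c "
from h import *
hgo(-.0081,.0525,0)
p=ctrl.camera('wrist');cv2.imwrite('pics/w7.png',cv2.resize(p['color'][80:320,170:490],None,fx=2.5,fy=2.5,interpolation=cv2.INTER_CUBIC))"
```

```text
holder tcp mm [-7.9 -0.6 55.4] tilt 0.052 rot [ 0. -1. -0.] F [ 8.4 -1.2  3. ] t 12.9
 shift [-0.007 -0.011  0.057] rot [ 0.0002 -0.0523  0.0001]
```

View pics/w7.png

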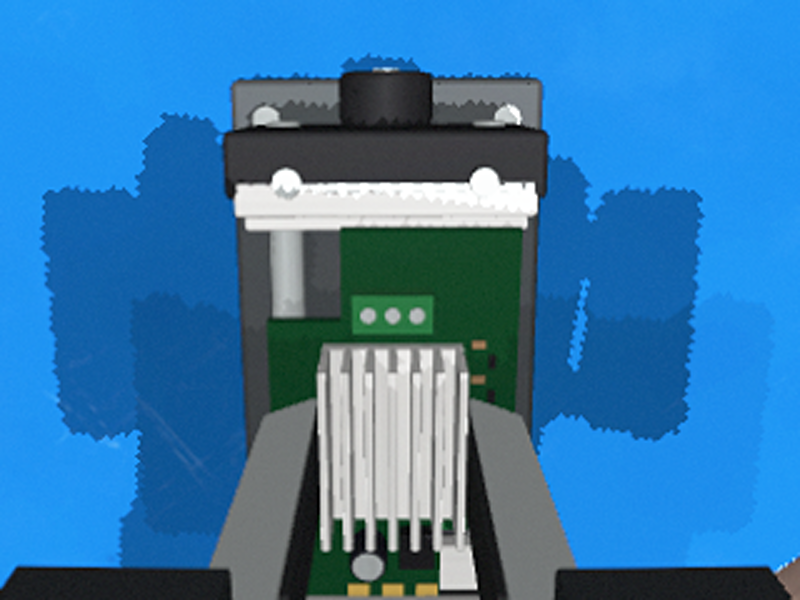

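The board's far end (row ~228) lies just in front of the fixed lip (row ~218), laterally within the jaw. I'll work out the clearance.

```bash
python3 -c "
from h import *
o=ctrl.get_obs();p=ctrl.camera('wrist');T=wristT(p,o);c,s=np.cos(HA),np.sin(HA)
hpose()
f=lambda u,v:np.array([u,v])/2.5+[170-.3,80-.3]
for n,u,v,z in [('lip top in',385,218,.057),('ledge in L',255,230,.045),('ledgetop R',525,228,.045),('board end',430,228,.0547),('board R',520,229,.0547),('lip L',237,217,.057),('lip R',537,216,.057)]:
    w=onplane(p,[f(u,v)],z,T)[0]-[HX,HY,0];print(n,(1e3*np.array([c*w[0]+s*w[1],-s*w[0]+c*w[1]])).round(1))
"
```

```text
holder tcp mm [-8.  -0.6 55.4] tilt 0.052 rot [ 0. -1. -0.] F [7.  0.  3.6] t 13.0
lip top in [40.7  0.2]
ledge in L [36.5 28.8]
ledgetop R [ 36.9 -30.4]
board end [38.3 -9.1]
board R [ 38.1 -27.9]
lip L [41.  30.6]
lip R [ 41.2 -31. ]
```

Call:
move_arm(increments=[[0.2,-0.002,-0.01,0.03,0,-0.026,0],[0.2,-0.002,0,0.03,0,-0.026,0],[0.2,0,0,0,0,0,0],[0.2,0,0,0,0,0,0]])

```text
time_s: 13.4
ee_pos: [0.4421, -0.3731, 0.0524]
eef_rot: [3.141, -0.0, -0.662]
force: [5.0, -4.2, 3.6]
grip_width: 0.0299
grip_force: 35.0
```

```bash
python3 -c "
from h import *
hgo(-.002,.052,0)
o=ctrl.get_obs();print(R.from_euler('z',-HA).apply(o['moment']))"
```

```text
holder tcp mm [-8.1 -0.2 52.4] tilt 0.0 rot [ 0. -1. -0.] F [ 6.5 -0.2  3.6] t 13.4
 shift [ 0.121 -0.004  0.008] rot [ 0.0004 -0.0004  0.0001]
[-0.1205051  -1.32492027  0.08907195]
```

Call:
move_arm(increments=[[0.2,0.03,0,0,0,0,0],[0.2,0.03,0,0,0,0,0],[0.2,0.02,0,0,0,0,0],[0.2,0,0,0,0,0,0],[0.2,0,0,0,0,0,0]])

```text
time_s: 13.9
ee_pos: [0.445, -0.3753, 0.0523]
eef_rot: [3.141, 0.0, -0.662]
force: [4.9, -4.9, 1.7]
grip_width: 0.0294
grip_force: 35.0
```

Call:
move_arm(increments=[[0.2,0.02,0,0,0,0,0],[0.2,0,0,0,0,0,0],[0.2,0,0,0,0,0,0]])

```text
time_s: 14.2
ee_pos: [0.4458, -0.3759, 0.0522]
eef_rot: [3.141, 0.0, -0.662]
force: [4.7, -4.8, 2.2]
grip_width: 0.0294
grip_force: 35.0
```

```bash
python3 -c "
from h import *
hgo(-.002,.052,0)"
```

```text
holder tcp mm [-3.5 -0.2 52.2] tilt -0.0 rot [ 0. -1. -0.] F [ 6.6 -0.9  2.2] t 14.2
 shift [ 0.029 -0.004  0.005] rot [0.0003 0.0003 0.    ]
```

Call:
move_arm(increments=[[0.2,0.02,0,0,0,0,0],[0.2,0,0,0,0,0,0],[0.2,0,0,0,0,0,0]])

```text
time_s: 14.5
ee_pos: [0.4465, -0.3765, 0.0522]
eef_rot: [3.141, 0.001, -0.662]
force: [4.9, -4.5, 2.7]
grip_width: 0.0297
grip_force: 35.0
```

Call:
move_arm(increments=[[0.2,0.02,0,0,0,0,0],[0.2,0,0,0,0,0,0],[0.2,0,0,0,0,0,0]])

```text
time_s: 14.8
ee_pos: [0.4472, -0.377, 0.0522]
eef_rot: [3.141, 0.001, -0.662]
force: [4.4, -4.0, 2.3]
grip_width: 0.0297
grip_force: 35.0
```

```bash
python3 -c "
from h import *
hgo(-.002,.052,0)"
```

```text
holder tcp mm [-1.6 -0.2 52.2] tilt -0.001 rot [ 0. -1. -0.] F [ 5.9 -0.4  2.3] t 14.8
 shift [-0.008 -0.003  0.003] rot [0.0003 0.0007 0.0001]
```

Call:
move_arm(increments=[[0.2,0.015,0,0,0,0,0],[0.2,0,0,0,0,0,0],[0.2,0,0,0,0,0,0]])

```text
time_s: 15.1
ee_pos: [0.4475, -0.3772, 0.0519]
eef_rot: [3.141, 0.002, -0.662]
force: [1.7, -2.7, 3.8]
grip_width: 0.0297
grip_force: 35.0
```

Call:
move_arm(increments=[[0.2,0.015,0,0,0,0,0],[0.2,0,0,0,0,0,0],[0.2,0,0,0,0,0,0]])

```text
time_s: 15.4
ee_pos: [0.4475, -0.3771, 0.0516]
eef_rot: [-3.142, 0.004, -0.662]
force: [-4.3, 2.0, 7.6]
grip_width: 0.0294
grip_force: 35.0
```

```bash
python3 -c "
from h import *
hgo(-.002,.052,0)
p=ctrl.camera('wrist');cv2.imwrite('pics/w8.png',cv2.resize(p['color'][80:320,170:490],None,fx=2.5,fy=2.5,interpolation=cv2.INTER_CUBIC))"
```

```text
holder tcp mm [-1.3 -0.1 51.6] tilt -0.004 rot [-0. -1.  0.] F [-4.6 -1.1  7.6] t 15.4
 shift [-0.014 -0.001 -0.007] rot [-0.      0.0041 -0.    ]
```

View pics/w8.png

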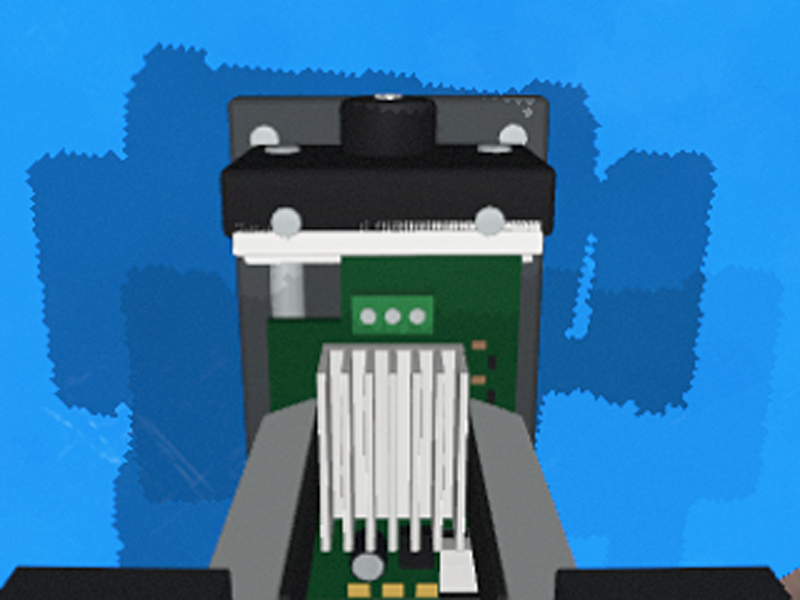

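The far end has slid under the fixed lip (row ~255) and reached the wall, since the force reversed. I relax, release and retreat.

Call:
move_arm(increments=[[0.2,-0.02,0,-0.005,0,0,0],[0.2,0,0,0,0,0,0],[0.5,0,0,0,0,0,0],[0.5,0,0,0,0,0,0],[0.5,0,0,0,0,0,0],[0.5,0,0,0,0,0,0]])

```text
time_s: 16.05
ee_pos: [0.4473, -0.3768, 0.0518]
eef_rot: [-3.141, 0.003, -0.662]
force: [-0.6, 0.0, 0.5]
grip_width: 0.0469
grip_force: 0.0
```

Call:
move_arm(increments=[[0.5,0,0,-0.1,0,0,0],[0.5,0,0,-0.3,0,0,0],[0.5,0,0,-0.6,0,0,0],[0.5,0,0,-0.7,0,0,0],[0.5,-0.5,0,-0.6,0,0,0],[0.5,-0.6,0,-0.3,0,0,0],[0.5,0,0,0,0,0,0],[0.5,0,0,0,0,0,0],[0.5,0,0,0,0,0,0]])

```text
time_s: 16.95
ee_pos: [0.4045, -0.3435, 0.182]
eef_rot: [-3.142, 0.002, -0.662]
force: [-0.4, -0.2, -0.7]
grip_width: 0.0469
grip_force: 0.0
```

```bash
python3 -c "
from h import *
o=ctrl.get_obs();hpose()
p=ctrl.camera('wrist');T=wristT(p,o);q=proj(p,[HX,HY,.05],T)[0].astype(int);print(q)
s=ctrl.camera('side')
x0=max(0,q[0]-70);y0=max(0,q[1]-75)
a=cv2.resize(p['color'][y0:y0+150,x0:x0+140],(420,450),interpolation=cv2.INTER_CUBIC)
b=cv2.resize(s['color'][130:205,325:388],(378,450),interpolation=cv2.INTER_CUBIC)
print(x0,y0);cv2.imwrite('pics/end.png',np.hstack([a,b]))"
```

```text
holder tcp mm [-55.9   0.  182. ] tilt -0.002 rot [ 0. -1.  0.] F [-0.2 -0.4 -0.7] t 16.95
[325 129]
255 54
```

View pics/end.png

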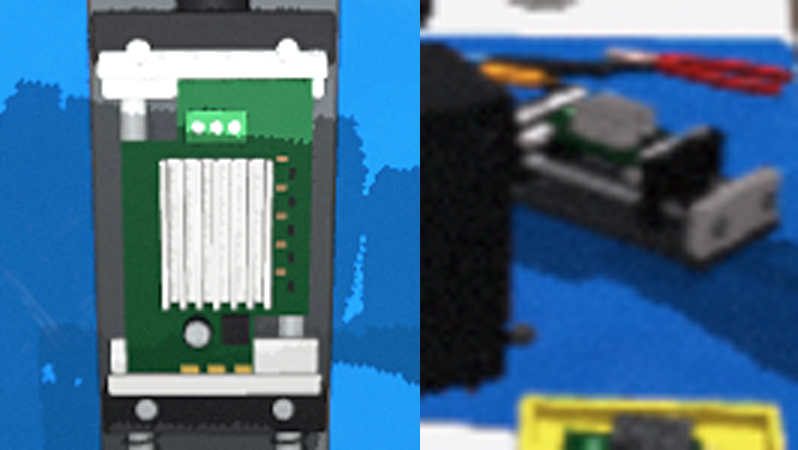

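The last view shows the board under both lips (rows ~80 and ~375 in the crop), centred across the jaws, with the gripper clear. I'm handing in.

```bash
python3 -c "
from station import ctrl
print(ctrl.hand_in())"
```

```text
the job is handed in; nothing more can be done
None
```

I clamped spare_zed, whose outline matches the failed module in the yellow tray, heatsink up in the board holder, with both ends under the lips and roughly centred, held by the spring alone; I handed the job in at about 17 s.

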